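Take the combination padlock off the craft chest and hand it over

TASK

Turn the black dial of the blue padlock clockwise until its white pointer meets the red mark and the shackle clicks and springs out a little. Pull the lock body back so that the staple draws the shackle fully open, work the open shackle out of the staple, and lift the padlock away. Finish while still holding it in the gripper, still open and roughly level with its dial up, over the middle of the pink mat with its body about 15 to 25 cm above the table; leave the jar, the bottle and the pot where they stand.

Things in the scene. Friction and masses are not known exactly. Their poses are not given: they have to be found in the camera images.
- lock_center (a point): Centre of the blue padlock's body, half-way up. Loose, lying flat on the chest, dial up. Body 60 (x) x 56 (y) x 28 mm (z), 0.45 to 0.65 kg with dial and shackle. Its +x axis comes out of the face that the steel shackle leaves by; z up. A red mark on top, at the shackle side of the dial, is the index.
- bow (a point): Inner edge of the middle of the shackle's bow; the lock's axes. The shackle is a level U of 8 mm round steel bar at half the body's height, its legs along x at y = +18 (long leg, never leaves the body) and y = -18 mm (short leg). Shut, this point is 34 mm beyond the body's face, 64 mm from the body's centre; fully open 92 mm.
- short_tip (a point): End of the shackle's short leg, at y = -18 mm of the lock. Shut, it is hidden 9 mm inside the body (21 mm from the body's centre along +x); fully open, it stands 19 mm clear of the face (49 mm from the centre), leaving a gap between tip and body through which the staple can pass.
- dial_grip (a point): Middle of the bar on the dial, on the dial's axis, 19 mm above the body's top (33 mm above the body's centre, 6 mm from it towards -x of the lock). Black disc, 36 mm across, 6 mm thick, with an upright bar 34 long x 12 wide x 26 mm high on it, top 32 mm above the body. The bar runs along this point's x; its white-topped +x half is the pointer.
- dial (a joint): Angle of the pointer from the red index, rad, counter-clockwise seen from above; starts 0.8 to 2.4. Within about 0.15 of 0 the shackle springs out 4 to 7 mm and stops the dial; elsewhere it cannot be pulled out. Turning takes about 0.02 N m, with faint clicks on the way.
- shackle (a joint): How far the shackle has slid out of the body along the lock's +x, m: 0 shut, 0.004 to 0.007 just sprung, 0.028 fully open (end stop). Drawing it takes 1 to 3 N; it stays where it is left.
- staple (a point): Foot of the steel staple on the chest's top: an upright fixed loop of 6 mm bar, 32 mm high, its legs 12 mm either side of this point along this point's y. The lock's short leg passes through it, some 17 mm ahead of the body's face; its +y leg stands inside the U. Axes are the chest's; the lock starts within 3 degrees of them, shackle to +x.
- chest_top (a point): Middle of the top of the fixed wooden chest, 220 (x) x 200 (y) x 70 mm high; flat top 70 mm above the table. The staple stands 40 mm from it towards +x and 18 mm towards -y of the chest.
- lock: The same padlock, origin at the middle of its underside; same axes as lock_center.
- chest: The chest, origin at the middle of its underside on the table.
- mat_center (a point): Middle of the top of the pink cutting mat, 180 x 150 x 3 mm, lying fixed on the table.
- jar: Glass jar with a black lid, 60 mm across, 65 mm high, loose; origin under its centre. Leave alone.
- paint: Yellow paint bottle with a white cap, 38 mm across, 110 mm high, loose; origin under its centre. Leave alone.
- pot: Blue paint pot with a black lid, 56 mm across, 50 mm high, loose; origin under its centre. Leave alone.
Things that resemble listed ones, but are neither listed nor needed, are in the scene too. There is more than one size of the lock; the job needs the middle-sized.

How it is judged:
By the outcome, as a careful person would: the job done as asked, in the order asked, and still so for the second after the job is handed in, while the arm keeps its last pose, push and grip.
It also fails if it takes over 72 s, if anything falls off the work surface, if the arm or the gripper's body presses on something with over 40 N, if the wrist force passes 120 N, or if a joint passes its speed limit or range.

ROBOT

A 6-joint arm with a two-finger parallel gripper is mounted at the origin on the work surface. World frame = base frame: x ahead of the robot, y to its left, z up, the work surface at z = 0. Lengths are in m, angles in rad, forces in N, time in s.
With the tool pointing down it reaches from about 0.25 to 0.775 m from the base axis. Payload 4 kg.
Tool frame: the origin (TCP) lies at the very end of the fingers, on their centre line; the grasp point (between the pads) lies 19 mm behind it; z points along the fingers, y is the line along which they close (so a half turn about z gives the same grasp; the last joint's range is limited). The gripper opens to 94 mm and grips with 3 to 60 N. Pads are 16 mm wide; open, the fingers measure 119 mm over their backs; the gripper's body (75 mm by 177 mm) begins 78 mm behind the grasp point.
Start: joints at [1.155, 0.087, 1.371, -0, 1.684, -0.103], TCP at [0.169, 0.523, 0.206] pointing down, gripper open.
Joint ranges: [-3.1, 3.1], [-0.76, 2.03], [0.27, 2.55], [-1.08, 4.22], [0.17, 2.65], [-2.57, 2.57]. Speed limits (rad/s): [2.79, 2.79, 3.14, 3.14, 3.14, 3.14].

INTERFACE

Orientations are given as [roll, pitch, yaw] about the fixed x, y, z axes, in that order (R = Rz(yaw) Ry(pitch) Rx(roll)).
In Python, from bench import robot, snapshot, finder gives the robot as it stands.
- The arm moves only by the tool drive_tool, never from a script. Its argument "deltas" is text: rows parted by semicolons, each of 7 numbers parted by spaces: the shift along the tool's x, y, z each as a share of 100 mm, from -1 to 1, then the turn, a rotation vector about the tool's x, y, z each as a share of 90 degrees, from -1 to 1, then the finger opening in mm, from 0 to 94. In form: tx ty tz rx ry rz gripper; .... A call has 1 to 5 rows; each row is the pose to reach, as a shift and turn from the pose commanded when the call began, along the tool's axes at that moment; what a row does not reach only later rows make up. A row lasts 1/10 s, in which the tool goes at most 50 mm and 8.59 degrees, less where a joint would pass 70% of its speed; a pose out of reach is approached as far as the arm can. A call with a number of a shift or a turn outside -1 to 1 is refused whole. A call with a gripper value outside its range is refused whole. The fingers move at their own pace and stop on an object; the grip force is fixed at half the most. Time passes only in rows, so rows that repeat a pose let the fingers close. It gives the time, the measured TCP pose, the force, the opening and the grip force at its end, in the units of the state.
- robot.get_obs(): the state, without advancing time (a new reading comes with each control period).
- snapshot(name): name is "side" or "top"; returns a dict with "img" (420x560x3 uint8, red, green, blue), "fx", "fy", "cx", "cy" (pixels), "T" (4x4, takes a point from camera to world coordinates). Camera axes: x right, y up, looking along -z (the intrinsics and any distortion apply to the point x, -y, -z); pixel columns grow to the right and rows downward; lengths in m; the calibration is good to about 2 mm. A picture is of the moment at which its call begins. There is no depth.
- robot.close_job(): hands the job in; it is judged then, once.
Trained networks look in the newest picture that a camera, given by its name, has taken for a name from the list of things; names that differ only in an ending like _2 or _b are one class to them, and where a whole thing is asked for, a point or a joint stands for the part that bears it (a point fixed in the world has none). Each returns a list of dicts, best first, with "confidence" (0 to 1); they miss things now and then, are a little off and sometimes report something else, mostly with a low value. They report only what shows in the picture. A call takes as long as a camera call. They do not tell look-alikes from the thing itself.
- finder.look_for(camera, thing): "xy" ([column, row] in pixels, amid what is visible of it).
- finder.masks_of(camera, thing): "region" (420x560 bool, what is visible of it) and "xy" ([column, row] in pixels, amid what is visible of it).
- finder.landmark_of(camera, thing): "xy" ([column, row] in pixels: a listed point, or the origin of a listed thing).
The state is a dict: "time": time; "joint_positions": joint angles; "qvel": joint speeds; "joint_torque": joint torques, N m; "tool_pos": TCP position; "ee_rot": TCP orientation; "wrist_force": force on the tool from outside, world axes, zero at the start; "wrist_torque": the same for the moment, N m; "width": finger opening in m; "finger_force": force on a finger pad.
Only numpy, scipy, OpenCV 4.12 (cv2) and the standard library are available. Lean on these libraries where they do the work, as an engineer would, in place of code of your own. Each camera call takes 0.05 s, during which the arm holds its last target. There are 200 camera calls.

## Working session

There is one attempt and no reset: what is moved stays moved. The work goes in short steps, Python scripts to look and compute and a tool call to move; the robot and the scene stay as the last step left them, time stands still between calls to the robot, and variables do not carry over. Pictures are saved under pics/ and viewed, at most 10 in all, crops included, and the job is handed in when it is done.

Besides the shell and the picture viewer there is one more tool, called as a command line: name --argument value ..., lists and objects as JSON in quotes. drive_tool: Moves the arm, as the interface text tells. Shift numbers are shares of 100 mm and turn numbers shares of 90 degrees, none past 1 either way. Its arguments: {"type":"object","properties":{"deltas":{"type":"string"}},"required":["deltas"]}

```bash
mkdir -p pics; ls; cat > h.py <<'E'
import numpy as np,cv2
from bench import robot,snapshot,finder
from scipy.spatial.transform import Rotation as R
def ray(s,uv):
    d=np.array([(uv[0]-s["cx"])/s["fx"],-(uv[1]-s["cy"])/s["fy"],-1.0]);T=np.array(s["T"]);return T[:3,3],T[:3,:3]@d
def atz(s,uv,z):
    o,d=ray(s,uv);return o+d*(z-o[2])/d[2]
def proj(s,p):
    T=np.array(s["T"]);q=T[:3,:3].T@(np.array(p)-T[:3,3]);return np.array([s["cx"]-s["fx"]*q[0]/q[2],s["cy"]+s["fy"]*q[1]/q[2]])
def save(s,n,box=None,k=1):
    im=s["img"][:,:,::-1]
    if box: im=im[box[1]:box[3],box[0]:box[2]]
    cv2.imwrite("pics/"+n,cv2.resize(im,None,fx=k,fy=k,interpolation=cv2.INTER_CUBIC))
E
python3 - <<'E'
from h import *
for c in("top","side"):
    s=snapshot(c);save(s,c+"0.png");print({k:s[k] for k in s if k!="img"})
    for t in("lock_center","dial_grip","staple","bow","chest_top","mat_center","jar","paint","pot"):
        print(c,t,[(np.round(r["xy"]),round(r["confidence"],2)) for r in finder.landmark_of(c,t)][:4])
E
```

```text
pics
{'fx': 395.0963308386609, 'fy': 395.0963308386609, 'cx': 276.3958728663342, 'cy': 212.90896680027686, 'T': array([[ 9.60468931e-03,  9.86100866e-01, -1.65869925e-01,
         3.48562295e-01],
       [-9.99953299e-01,  9.29371594e-03, -2.65086887e-03,
         2.37509795e-03],
       [-1.07247612e-03,  1.65887640e-01,  9.86144077e-01,
         1.24127611e+00],
       [ 0.00000000e+00,  0.00000000e+00,  0.00000000e+00,
         1.00000000e+00]])}
top lock_center [(array([198., 294.]), 0.96), (array([230., 208.]), 0.9), (array([238., 148.]), 0.5)]
top dial_grip [(array([197., 294.]), 0.62), (array([233., 149.]), 0.53), (array([226., 209.]), 0.48)]
top staple [(array([238., 198.]), 0.94), (array([229., 210.]), 0.38)]
top bow [(array([169., 286.]), 0.66), (array([237., 134.]), 0.44), (array([234., 191.]), 0.42), (array([237., 207.]), 0.33)]
top chest_top [(array([228., 211.]), 0.67), (array([238., 197.]), 0.56)]
top mat_center [(array([330., 224.]), 0.9), (array([227., 209.]), 0.33)]
top jar [(array([273., 147.]), 0.75)]
top paint [(array([139., 220.]), 0.52)]
top pot [(array([241., 
[... 464 characters left out ...]
00000000e+00,  0.00000000e+00,
         1.00000000e+00]])}
side lock_center [(array([361., 323.]), 0.89), (array([269., 253.]), 0.76), (array([193., 249.]), 0.5)]
side dial_grip [(array([363., 312.]), 0.76), (array([306., 188.]), 0.72)]
side staple [(array([208., 218.]), 0.17)]
side bow [(array([344., 355.]), 0.69), (array([245., 242.]), 0.59), (array([177., 248.]), 0.57), (array([267., 270.]), 0.43)]
side chest_top [(array([267., 257.]), 0.92)]
side mat_center [(array([308., 189.]), 0.7), (array([268., 272.]), 0.22)]
side jar [(array([204., 216.]), 0.84), (array([306., 192.]), 0.59)]
side paint [(array([246., 378.]), 0.55), (array([273., 253.]), 0.46)]
side pot [(array([309., 123.]), 0.84)]
```

View pics/top0.png

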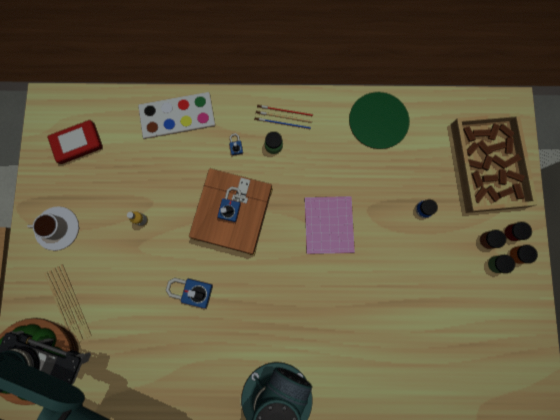

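View pics/side0.png

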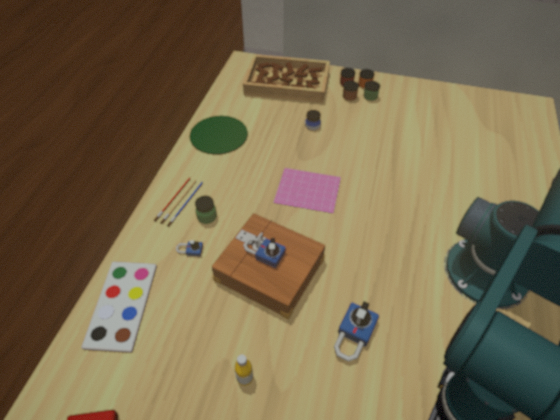

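Three padlocks in the top picture: large at (197,294) on the table, small at (236,147) on the table, middle at (229,210) on the chest with its shackle through the staple. The last one fits. I'll confirm it in one crop.

```bash
python3 - <<'E'
from h import *
a=snapshot("top");b=snapshot("side")
A=a["img"][165:260,185:280,::-1];B=b["img"][205:315,205:330,::-1]
A=cv2.resize(A,(390,390),interpolation=cv2.INTER_CUBIC);B=cv2.resize(B,(400,352),interpolation=cv2.INTER_CUBIC)
im=np.zeros((400,800,3),np.uint8);im[:390,:390]=A;im[:352,400:]=B;im=cv2.convertScaleAbs(im,alpha=1.6)
cv2.imwrite("pics/crop1.png",im)
for n,s in(("top",a),("side",b)):
    for t in("chest","lock","dial"):
        for r in finder.masks_of(n,t)[:3]:
            m=r["region"].astype(np.uint8);c=cv2.findContours(m,0,2)[0]
            c=max(c,key=cv2.contourArea);print(n,t,round(r["confidence"],2),np.round(r["xy"],1),m.sum(),np.round(cv2.minAreaRect(c)[0],1),cv2.boxPoints(cv2.minAreaRect(c)).round(1).tolist())
    for t in("lock_center","dial_grip","staple","bow","chest_top","mat_center"):
        print(n,t,[(np.round(r["xy"],1),round(r["confidence"],2)) for r in finder.landmark_of(n,t)][:4])
E
```

```text
top chest 0.7 [238.8 211.1] 4477 [230.4 210.7] [[187.39999389648438, 237.5], [206.5, 165.89999389648438], [273.3999938964844, 183.89999389648438], [254.3000030517578, 255.39999389648438]]
top lock 0.77 [229.7 206.6] 447 [230.  203.4] [[216.8000030517578, 217.3000030517578], [224.1999969482422, 185.1999969482422], [243.1999969482422, 189.60000610351562], [235.8000030517578, 221.6999969482422]]
top lock 0.59 [192.3 291.4] 859 [188.1 290.5] [[163.39999389648438, 297.6000061035156], [169.60000610351562, 272.6000061035156], [212.89999389648438, 283.5], [206.60000610351562, 308.3999938964844]]
top lock 0.58 [237.2 147.8] 165 [236. 147.] [[230.0, 140.0], [242.0, 140.0], [242.0, 154.0], [230.0, 154.0]]
top lock_center [(array([228.6, 207.1]), 0.69), (array([235.4, 149.8]), 0.69), (array([196.4, 292.9]), 0.62)]
top dial_grip [(array([197. , 295.8]), 0.78), (array([224.5, 210.8]), 0.69), (array([233.7, 150.5]), 0.52)]
top staple [(array([239.3, 197.2]), 0.64)]
top bow [(array([168.7, 286.8]), 0.62), (array([232.6, 188.5]), 0.6), (array([232.1, 137.3]), 0.51)]
top chest_top [(array([227.4, 209.
[... 1132 characters left out ...]
50.0]]
side dial 0.59 [362.4 321.5] 360 [361.3 316.5] [[346.0, 315.20001220703125], [363.8999938964844, 301.29998779296875], [376.70001220703125, 317.70001220703125], [358.70001220703125, 331.70001220703125]]
side lock_center [(array([190.7, 249.1]), 0.81), (array([267.6, 252.8]), 0.67), (array([356.8, 322.6]), 0.63)]
side dial_grip [(array([363. , 312.9]), 0.86), (array([194.7, 244.3]), 0.53), (array([274.5, 248.4]), 0.5)]
side staple [(array([256.6, 240. ]), 0.93)]
side bow [(array([275.6, 247.1]), 0.61), (array([344.7, 354. ]), 0.54), (array([245.3, 242.2]), 0.45), (array([178.7, 249.1]), 0.39)]
side chest_top [(array([265.3, 254.1]), 0.89)]
side mat_center [(array([306.7, 189.7]), 0.86)]
```

View pics/crop1.png

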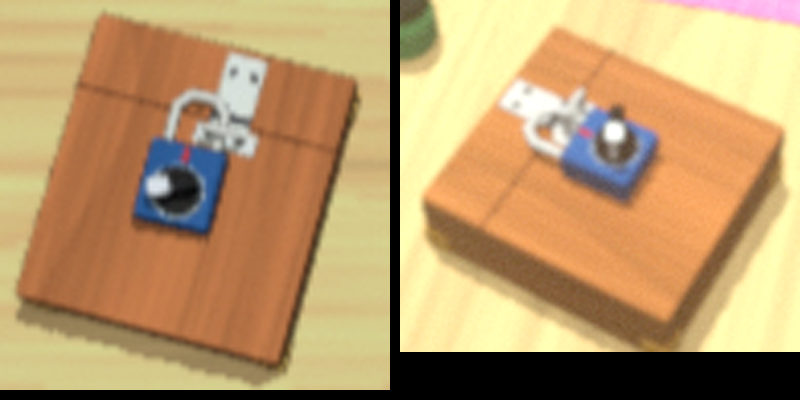

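The crop confirms it: the middle-sized lock on the chest is hooked through the staple, with its pointer facing left of the red mark (dial about +75°). Next I fit the poses.

```bash
cat > fit.py <<'E'
from h import *
from scipy.optimize import least_squares,minimize
def box(p,lx,ly,z0,z1,zs=None):
    x,y,a=p;c,s=np.cos(a),np.sin(a)
    return np.array([[x+c*u-s*v,y+s*u+c*v,z] for z in(z0,z1) for u in(-lx/2,lx/2) for v in(-ly/2,ly/2)])
def hullmask(pts,K=6,org=(0,0),sz=(100,100)):
    m=np.zeros((sz[1]*K,sz[0]*K),np.uint8);q=((np.array(pts)-org+0.5)*K).astype(np.int32)
    cv2.fillConvexPoly(m,cv2.convexHull(q),1);return m
def bluehull(s,win):
    x0,y0,x1,y1=win;h=cv2.cvtColor(s["img"],cv2.COLOR_RGB2HSV)[y0:y1,x0:x1]
    m=((h[...,0]>98)&(h[...,0]<125)&(h[...,1]>130)&(h[...,2]>30)).astype(np.uint8)
    n,l,st,_=cv2.connectedComponentsWithStats(m);k=1+np.argmax(st[1:,4])
    ys,xs=np.nonzero(l==k);P=[(x+dx,y+dy) for x,y in zip(xs,ys) for dx in(-.5,.5) for dy in(-.5,.5)]
    return np.array(P)+[x0,y0]
def fitlock(views,p0,z0=.07,z1=.098):
    t=[]
    for s,w in views:
        org=np.array(w[:2]);sz=(w[2]-w[0],w[3]-w[1]);t.append((s,org,sz,hullmask(bluehull(s,w),org=org,sz=sz)))
    def c(p):
        e=0
        for s,o,sz,m in t:
            r=hullmask([proj(s,q) for q in box(p,.06,.056,z0,z1)],org=o,sz=sz);e+=1-(r&m).sum()/(r|m).sum()
        return e
    best=min((minimize(c,np.array(p0)+d,method="Nelder-Mead",options=dict(initial_simplex=np.array(p0)+d+np.array([[0,0,0],[.008,0,0],[0,.008,0],[0,0,.08]]))) for d in([0,0,0],[.004,-.004,.05])),key=lambda r:r.fun)
    return best.x,best.fun
E
python3 - <<'E'
from fit import *
a=snapshot("top");b=snapshot("side")
tc=[(209.4,168.2),(272,184.5),(253.2,253.9),(189.9,236.9)];sc=[(254.1,213.8),(324.7,245.6),(288.75,305),(212.8,269)]
P=np.array([atz(a,u,.07) for u in tc]);print("chest top corners",P.round(3).tolist(),"side",[atz(b,u,.07)[:2].round(3).tolist() for u in sc])
def res(p):
    B=box(p,.22,.20,.07,.07)[:4] # (-,-),(-,+),(+,-),(+,+)
    o=[B[3],B[2],B[0],B[1]];o2=[B[2],B[0],B[1],B[3]]
    return np.concatenate([proj(a,q)-u for q,u in zip(o,tc)]+[proj(b,q)-u for q,u in zip(o2,sc)])
r=least_squares(res,[*P.mean(0)[:2],-.25]);print("chest",r.x.round(4),res(r.x).round(1))
c=r.x;Rc=np.array([[np.cos(c[2]),-np.sin(c[2])],[np.sin(c[2]),np.cos(c[2])]]);st=c[:2]+Rc@[.04,-.018];print("staple",st, "lock expect",st+Rc@[-.047,.018])
l0=[*(st+Rc@[-.047,.018]),c[2]]
W=[(a,(205,180,250,235)),(b,(235,220,300,280))]
for v in([W[0]],[W[1]],W):
    p,f=fitlock(v,l0);print("lock",p.round(4),round(f,3),"in chest",(Rc.T@(p[:2]-c[:2])).round(4))
# dial bar: white pointer pixel centroid (top of pointer z .130)
for s,w in W:
    x0,y0,x1,y1=w;cc,ss=np.cos(p[2]),np.sin(p[2]);d=p[:2]+[-.006*cc,-.006*ss];uv=proj(s,[*d,.13]);print("dial axis px at z=.13",uv.round(1))
    g=s["img"].astype(int);rr,kk=np.mgrid[0:420,0:560];m=(g.min(2)>130)&(np.hypot(kk-uv[0],rr-uv[1])<8)
    w_=g.min(2)[m]-120;q=np.array([(kk[m]*w_).sum(),(rr[m]*w_).sum()])/w_.sum();X=atz(s,q,.13)[:2]-d;print("white",q.round(1),m.sum(),X.round(4),"dial angle",np.arctan2(X[1],X[0])-p[2])
mc=[(atz(a,(332.1,222.1),.003)).round(3),atz(b,(306.7,189.7),.003).round(3),atz(a,(330,224),.003).round(3)];print("mat",mc)
o=robot.get_obs();print(o["tool_pos"],o["ee_rot"],o["time"],R.from_euler("xyz",o["ee_rot"]).as_matrix().round(3))
E
```

```text
chest top corners [[0.683, 0.212, 0.07], [0.633, 0.02, 0.07], [0.422, 0.073, 0.07], [0.471, 0.262, 0.07]] side [[0.627, 0.027], [0.421, 0.08], [0.468, 0.267], [0.673, 0.222]]
chest [ 0.5499  0.1449 -0.2412] [-1.2  0.6 -0.6  0.1 -0.4  1.  -2.1  1.3 -1.3 -1.8  1.2 -1.6  0.3  0.4
 -1.9 -2.6]
staple [0.58440222 0.11782989] lock expect [0.54306148 0.1465343 ]
lock [ 0.5486  0.1432 -0.1856] 0.546 in chest [-0.0008 -0.0019]
lock [0.5583 0.111  0.2748] 0.998 in chest [ 0.0163 -0.0309]
lock [ 0.5486  0.1432 -0.1856] 1.544 in chest [-0.0008 -0.0019]
dial axis px at z=.13 [227.8 210. ]
white [223.  209.5] 6 [0.0011 0.0137] dial angle 1.6732787589508125
dial axis px at z=.13 [272.  241.5]
white [271.4 245.8] 27 [-0.0021  0.0126] dial angle 1.9231413565048614
mat [array([ 0.529, -0.171,  0.003]), array([ 0.52 , -0.158,  0.003]), array([ 0.523, -0.164,  0.003])]
[0.16925081 0.5233141  0.20549268] [ 3.14152759e+00 -1.01802771e-05  2.82878328e+00] 2.1 [[-0.951  0.308  0.   ]
 [ 0.308  0.951  0.   ]
 [ 0.     0.    -1.   ]]
```

```bash
cat >> fit.py <<'E'
def bluehull(s,win):
    x0,y0,x1,y1=win;g=s["img"].astype(int)[y0:y1,x0:x1]
    m=((g[...,2]-g[...,0]>30)).astype(np.uint8)
    n,l,st,_=cv2.connectedComponentsWithStats(m);k=1+np.argmax(st[1:,4])
    ys,xs=np.nonzero(l==k);P=[(x+dx,y+dy) for x,y in zip(xs,ys) for dx in(-.5,.5) for dy in(-.5,.5)]
    return np.array(P)+[x0,y0]
E
python3 - <<'E'
from fit import *
a=snapshot("top");b=snapshot("side")
W=[(a,(205,180,250,235)),(b,(235,220,300,280))]
V=[]
for v in([W[0]],[W[1]],W):
    p,f=fitlock(v,[.545,.145,-.24]);print("lock",p.round(4),round(f,3))
for s,w in W:
    h=bluehull(s,w);print(h.min(0),h.max(0))
    im=np.ascontiguousarray(s["img"][w[1]:w[3],w[0]:w[2],::-1]);im=cv2.convertScaleAbs(cv2.resize(im,None,fx=8,fy=8,interpolation=cv2.INTER_CUBIC),alpha=1.6)
    f=lambda P:(((np.array([proj(s,q) for q in P])-w[:2])+.5)*8).astype(int)
    for z in(.07,.098):
        B=f(box(p,.06,.056,z,z)[:4])[[0,1,3,2]];cv2.polylines(im,[B],True,(0,255,255) if z>.09 else (0,128,255),1)
    cc,ss=np.cos(p[2]),np.sin(p[2]);d=p[:2]-.006*np.array([cc,ss]);
    for ang in(60,90,120): 
        t=np.radians(ang)+p[2];L=f([[*d,.13],[d[0]+.017*np.cos(t),d[1]+.017*np.sin(t),.13]]);cv2.line(im,L[0].tolist(),L[1].tolist(),(0,255,0),1)
    V.append(im[:480])
H=min(v.shape[0] for v in V);im=np.hstack([v[:H] for v in V]);print(im.shape);im=cv2.resize(im,None,fx=min(1,800/im.shape[1]),fy=min(1,800/im.shape[1]));cv2.imwrite("pics/ov.png",im)
E
```

```text
lock [ 0.5517  0.1479 -0.2098] 0.108
lock [ 0.5488  0.1364 -0.0604] 0.434
lock [ 0.5516  0.1474 -0.1677] 0.558
[217.5 198.5] [239.5 220.5]
[255.5 244.5] [283.5 262.5]
(440, 880, 3)
```

View pics/ov.png

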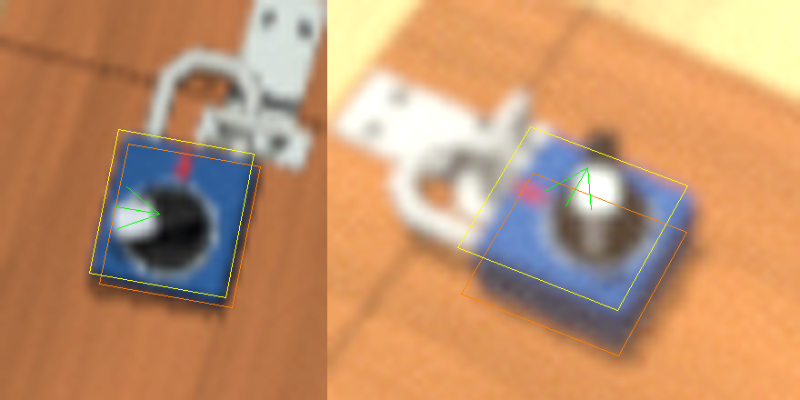

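```bash
python3 - <<'E'
from fit import *
a=snapshot("top");b=snapshot("side")
print(atz(a,(228.85,210.45),.104),atz(b,(271.6,251.1),.104))
p=np.array([.5517,.1479]);print(p-.006*np.array([np.cos(.21),-np.sin(.21)]))
o=robot.get_obs();T=R.from_euler("xyz",o["ee_rot"]).as_matrix();tp=np.array(o["tool_pos"])
d=np.array([.5455,.147,.2])-tp;print(d,T.T@d)
E
```

```text
[0.54582986 0.14444249 0.104     ] [0.54111413 0.1545166  0.104     ]
[0.54583181 0.14915076]
[ 0.37621031 -0.37631579 -0.00550004] [-0.47376377 -0.24227189  0.00549897]
```

drive_tool --deltas "-0.4 -0.2 0 0 0 0 94; -0.8 -0.4 0 0 0 0 94; -0.95 -0.48 0 0 0 0 94; -0.95 -0.48 0 0 0 0 94"

```text
time: 2.7
tool_pos: [0.2463, 0.4472, 0.2057]
ee_rot: [3.141, 0.001, 2.825]
wrist_force: [-0.3, 1.0, 0.2]
width: 0.094
finger_force: 0.0
```

drive_tool --deltas "-0.4 -0.2 0 0 0 0 94; -0.8 -0.4 0 0 0 0 94; -0.95 -0.48 0 0 0 0 94; -0.95 -0.48 0 0 0 0 94"

```text
time: 3.1
tool_pos: [0.3212, 0.3732, 0.2055]
ee_rot: [3.141, -0.0, 2.826]
wrist_force: [-1.0, 0.4, -0.0]
width: 0.0938
finger_force: 0.0
```

drive_tool --deltas "-0.4 -0.2 0 0 0 0 94; -0.8 -0.4 0 0 0 0 94; -0.95 -0.48 0 0 0 0 94; -0.95 -0.48 0 0 0 0 94"

```text
time: 3.5
tool_pos: [0.3965, 0.2989, 0.2053]
ee_rot: [3.141, -0.001, 2.827]
wrist_force: [0.6, 0.3, 0.7]
width: 0.0944
finger_force: 0.0
```

drive_tool --deltas "-0.4 -0.2 0 0 0 0 94; -0.8 -0.4 0 0 0 0 94; -0.95 -0.48 0 0 0 0 94; -0.95 -0.48 0 0 0 0 94"

```text
time: 3.9
tool_pos: [0.4719, 0.2245, 0.2051]
ee_rot: [3.141, -0.001, 2.828]
wrist_force: [0.0, 0.7, 0.1]
width: 0.0939
finger_force: 0.0
```

drive_tool --deltas "-0.4 -0.2 0 0 0 0.1 94; -0.8 -0.4 0 0 0 0.2 94; -0.93 -0.48 0 0 0 0.3 94; -0.93 -0.48 0 0 0 0.4 94; -0.93 -0.48 0 0 0 0.4 94"

```text
time: 4.4
tool_pos: [0.5447, 0.1519, 0.2053]
ee_rot: [3.141, -0.002, 2.201]
wrist_force: [-1.1, 1.2, 0.7]
width: 0.094
finger_force: 0.0
```

drive_tool --deltas "0 0 0 0 0 0.1 94; 0 0 0 0 0 0.2 94; 0 0 0 0 0 0.3 94; 0 0 0 0 0 0.34 94; 0 0 0 0 0 0.34 94"

```text
time: 4.9
tool_pos: [0.5444, 0.1518, 0.2057]
ee_rot: [3.141, -0.001, 1.672]
wrist_force: [-0.7, 0.2, 0.7]
width: 0.0941
finger_force: 0.0
```

drive_tool --deltas "-0.03 0 0.3 0 0 0 94; -0.03 0 0.6 0 0 0 94; -0.03 0 0.85 0 0 0 94; -0.03 0 0.96 0 0 0 94; -0.03 0 0.96 0 0 0 94"

```text
time: 5.4
tool_pos: [0.5441, 0.1473, 0.1076]
ee_rot: [-3.138, -0.0, 1.67]
wrist_force: [-0.0, 0.9, 0.8]
width: 0.0937
finger_force: 0.0
```

drive_tool --deltas "0 0 0 0 0 0 0; 0 0 0 0 0 0 0; 0 0 0 0 0 0 0; 0 0 0 0 0 0 0; 0 0 0 0 0 0 0"

```text
time: 5.9
tool_pos: [0.546, 0.1465, 0.1101]
ee_rot: [3.141, -0.0, 1.666]
wrist_force: [-0.0, -0.8, -0.5]
width: 0.0573
finger_force: 0.0
```

drive_tool --deltas "0 0 0 0 0 0 0; 0 0 0 0 0 0 0; 0 0 0 0 0 0 0; 0 0 0 0 0 0 0; 0 0 0 0 0 0 0"

```text
time: 6.4
tool_pos: [0.5456, 0.1464, 0.1094]
ee_rot: [-3.141, -0.0, 1.666]
wrist_force: [-4.3, 1.0, 2.4]
width: 0.0174
finger_force: 2.1
```

drive_tool --deltas "0 0 0 0 0 0 0; 0 0 0 0 0 0 0; 0 0 0 0 0 0 0"

```text
time: 6.7
tool_pos: [0.545, 0.1466, 0.1094]
ee_rot: [-3.14, -0.0, 1.667]
wrist_force: [-3.6, -0.3, 2.1]
width: 0.0118
finger_force: 29.9
```

```bash
python3 - <<'E'
from h import *
o=robot.get_obs();print(o["width"],o["wrist_torque"],o["joint_positions"])
a=snapshot("top");b=snapshot("side")
A=cv2.resize(a["img"][165:260,185:280,::-1],(400,400),interpolation=cv2.INTER_CUBIC);B=cv2.resize(b["img"][215:295,225:305,::-1],(400,400),interpolation=cv2.INTER_CUBIC)
cv2.imwrite("pics/g1.png",cv2.convertScaleAbs(np.hstack([A,B]),alpha=1.7))
E
```

```text
0.011766041408366618 [ 0.06910249  0.76946026 -0.0410402 ] [1.62012172e-01 1.58017916e-01 1.48392288e+00 4.35583976e-04
 1.50113583e+00 6.61764058e-02]
```

View pics/g1.png

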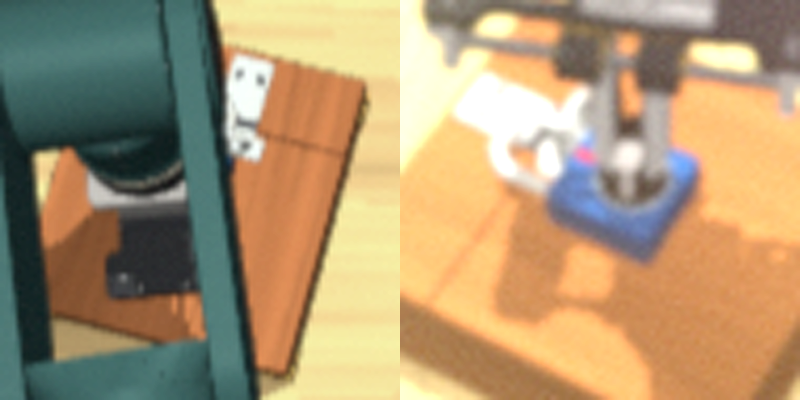

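drive_tool --deltas "0 0 0 0 0 0.08 0; 0 0 0 0 0 0.16 0; 0 0 0 0 0 0.24 0; 0 0 0 0 0 0.32 0; 0 0 0 0 0 0.4 0"

```text
time: 7.3
tool_pos: [0.5458, 0.1469, 0.1094]
ee_rot: [-3.141, -0.001, 1.033]
wrist_force: [-2.2, 1.6, 1.1]
width: 0.0116
finger_force: 29.9
```

drive_tool --deltas "0 0 0 0 0 0.08 0; 0 0 0 0 0 0.16 0; 0 0 0 0 0 0.24 0; 0 0 0 0 0 0.32 0; 0 0 0 0 0 0.4 0"

```text
time: 7.8
tool_pos: [0.5465, 0.1471, 0.1094]
ee_rot: [-3.141, -0.002, 0.405]
wrist_force: [-0.7, 1.2, -0.7]
width: 0.0116
finger_force: 29.9
```

```bash
python3 - <<'E'
from h import *
o=robot.get_obs();print(o["width"],o["wrist_torque"],o["ee_rot"])
b=snapshot("side")
B=cv2.resize(b["img"][215:295,225:305,::-1],(560,560),interpolation=cv2.INTER_CUBIC)
cv2.imwrite("pics/g2.png",cv2.convertScaleAbs(B,alpha=1.7))
E
```

```text
0.011611928145834085 [0.29430638 0.24921033 0.01809197] [-3.14106105e+00 -2.12513697e-03  4.04967147e-01]
```

View pics/g2.png

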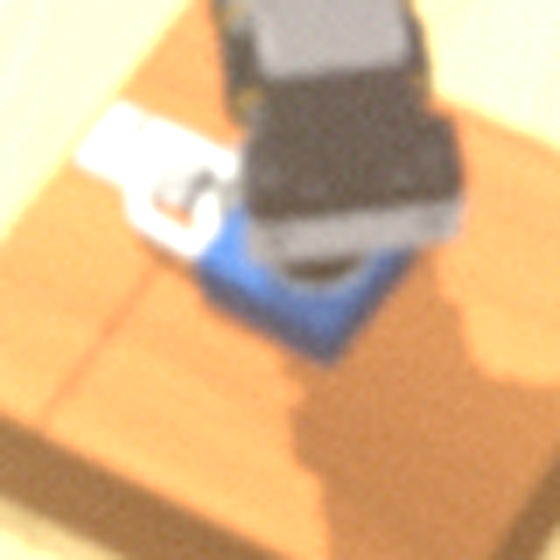

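drive_tool --deltas "0 0 0 0 0 0.06 0; 0 0 0 0 0 0.12 0; 0 0 0 0 0 0.18 0; 0 0 0 0 0 0.25 0; 0 0 0 0 0 0.25 0"

```text
time: 8.35
tool_pos: [0.5466, 0.1467, 0.1094]
ee_rot: [-3.141, -0.002, 0.019]
wrist_force: [1.9, 1.7, -0.4]
width: 0.0117
finger_force: 29.9
```

```bash
cat > t.py <<'E'
from fit import *
o=robot.get_obs();print(o["width"],np.round(o["wrist_force"],2),np.round(o["wrist_torque"],3),np.round(o["ee_rot"],3),o["time"])
b=snapshot("side");w=(225,220,305,290);m=bluehull(b,w);h=cv2.minAreaRect(m.astype(np.float32));print("blue",m.min(0),m.max(0))
for t in("lock_center","bow","lock"):print(t,[(np.round(r["xy"],1),round(r["confidence"],2)) for r in finder.landmark_of("side",t) if 225<r["xy"][0]<305 and 210<r["xy"][1]<290])
# long-edge directions of lower blue outline: lowest corner, leftmost, rightmost
hu=cv2.convexHull(m.astype(np.float32))[:,0];L=hu[hu[:,0].argmin()];Bo=hu[hu[:,1].argmax()];Rt=hu[hu[:,0].argmax()]
e=atz(b,Bo,.07)-atz(b,L,.07);print("left->bottom edge",L,Bo,Rt,e.round(3))
E
python3 t.py
```

```text
0.011692374158268333 [ 1.89  1.67 -0.4 ] [0.316 0.092 0.003] [-3.141e+00 -2.000e-03  1.900e-02] 8.35
blue [253.5 248.5] [276.5 261.5]
lock_center [(array([266.6, 251.2]), 0.77)]
bow [(array([245.2, 238.8]), 0.54)]
lock [(array([267.7, 255.4]), 0.83)]
left->bottom edge [253.5 252.5] [271.5 261.5] [276.5 256.5] [-0.051  0.014  0.   ]
```

drive_tool --deltas "0 0 0 0 0 0.03 0; 0 0 0 0 0 0.06 0; 0 0 0 0 0 0.08 0; 0 0 0 0 0 0.08 0"

```text
time: 8.95
tool_pos: [0.5461, 0.1463, 0.1094]
ee_rot: [3.142, -0.001, -0.107]
wrist_force: [1.2, 1.6, -1.4]
width: 0.0118
finger_force: 29.9
```

```bash
python3 t.py
```

```text
0.011751291541174453 [ 1.23  1.6  -1.39] [ 0.246 -0.073 -0.073] [ 3.142e+00 -1.000e-03 -1.070e-01] 8.95
blue [253.5 248.5] [276.5 261.5]
lock_center [(array([269.1, 253. ]), 0.89), (array([257. , 242.1]), 0.72)]
bow [(array([246.7, 240.7]), 0.41)]
lock [(array([270.8, 272.7]), 0.4), (array([253.7, 244. ]), 0.18)]
left->bottom edge [253.5 251.5] [271.5 261.5] [276.5 256.5] [-0.052  0.017  0.   ]
```

drive_tool --deltas "0 0 0 0 0 0.03 0; 0 0 0 0 0 0.05 0; 0 0 0 0 0 0.05 0"

```text
time: 9.45
tool_pos: [0.5458, 0.1463, 0.1094]
ee_rot: [3.141, -0.0, -0.187]
wrist_force: [1.1, 1.2, -1.1]
width: 0.0117
finger_force: 29.9
```

```bash
python3 t.py
```

```text
0.011672575141430368 [ 1.13  1.21 -1.09] [ 0.189 -0.108 -0.018] [ 3.141 -0.    -0.187] 9.45
blue [253.5 248.5] [276.5 261.5]
lock_center [(array([270.2, 250. ]), 0.97)]
bow [(array([241.6, 236. ]), 0.44)]
lock [(array([265.9, 253.6]), 0.6)]
left->bottom edge [253.5 251.5] [271.5 261.5] [276.5 256.5] [-0.052  0.017  0.   ]
```

drive_tool --deltas "0 0 0 0 0 0.03 0; 0 0 0 0 0 0.05 0; 0 0 0 0 0 0.05 0"

```text
time: 9.95
tool_pos: [0.5457, 0.1464, 0.1094]
ee_rot: [3.141, 0.0, -0.265]
wrist_force: [1.1, 0.7, -1.8]
width: 0.0115
finger_force: 29.9
```

```bash
python3 t.py; python3 - <<'E'
from h import *
b=snapshot("side")
B=cv2.resize(b["img"][215:295,225:305,::-1],(560,560),interpolation=cv2.INTER_CUBIC)
cv2.imwrite("pics/g3.png",cv2.convertScaleAbs(B,alpha=1.5))
E
```

```text
0.011524528545702293 [ 1.14  0.72 -1.83] [ 0.16  -0.089  0.041] [ 3.141  0.    -0.265] 9.95
blue [253.5 248.5] [276.5 261.5]
lock_center [(array([265.9, 254.5]), 0.91)]
bow [(array([241.9, 237.7]), 0.4)]
lock [(array([267.3, 253.3]), 0.94)]
left->bottom edge [253.5 251.5] [271.5 261.5] [276.5 256.5] [-0.052  0.017  0.   ]
```

View pics/g3.png

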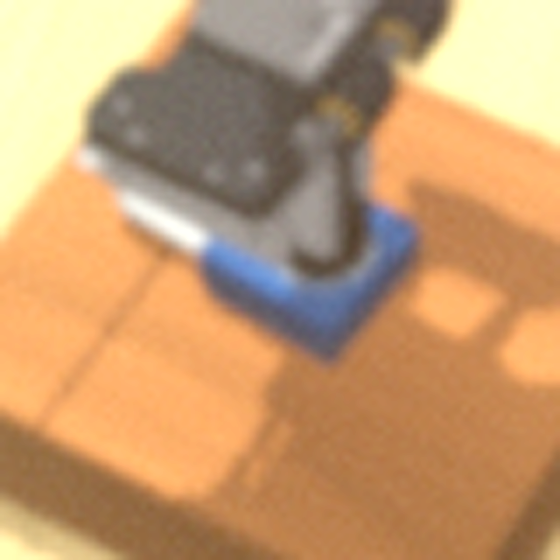

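drive_tool --deltas "0 0 0 0 0 0.03 0; 0 0 0 0 0 0.06 0; 0 0 0 0 0 0.08 0; 0 0 0 0 0 0.08 0"

```text
time: 10.6
tool_pos: [0.5456, 0.1465, 0.1094]
ee_rot: [3.142, 0.0, -0.391]
wrist_force: [0.2, 0.9, -1.7]
width: 0.012
finger_force: 29.9
```

```bash
python3 t.py
```

```text
0.012032868179430172 [ 0.18  0.87 -1.68] [ 0.231 -0.097  0.013] [ 3.142  0.    -0.391] 10.6
blue [253.5 246.5] [277.5 261.5]
lock_center [(array([271. , 252.8]), 0.67), (array([261.4, 252.8]), 0.56)]
bow [(array([243.5, 234.1]), 0.48)]
lock [(array([270.2, 255.1]), 0.88), (array([270.3, 251. ]), 0.46)]
left->bottom edge [253.5 251.5] [272.5 261.5] [277.5 255.5] [-0.055  0.016  0.   ]
```

drive_tool --deltas "0 0 0 0 0 0 94; 0 0 0 0 0 0 94; 0 0 0 0 0 0 94; 0 0 0 0 0 0 94; 0 0 -0.2 0 0 0 94"

```text
time: 11.3
tool_pos: [0.5436, 0.146, 0.1265]
ee_rot: [3.138, 0.006, -0.391]
wrist_force: [-0.4, 0.6, -0.1]
width: 0.0484
finger_force: 0.0
```

drive_tool --deltas "0 0 -0.4 0 0 0 94; 0 0 -0.8 0 0 0 94; 0 0 -1 0 0 0 94; -0.3 0 -1 0 0 0 94; -0.6 0 -1 0 0 0 94"

```text
time: 11.8
tool_pos: [0.4905, 0.1693, 0.2306]
ee_rot: [-3.14, -0.002, -0.393]
wrist_force: [-1.1, 0.8, -0.0]
width: 0.0877
finger_force: 0.0
```

```bash
python3 t.py; python3 - <<'E'
from h import *
a=snapshot("top");b=snapshot("side")
A=cv2.resize(a["img"][175:235,200:260,::-1],(400,400),interpolation=cv2.INTER_CUBIC);B=cv2.resize(b["img"][220:290,230:300,::-1],(400,400),interpolation=cv2.INTER_CUBIC)
cv2.imwrite("pics/g4.png",cv2.convertScaleAbs(np.hstack([A,B]),alpha=1.6))
E
```

```text
0.08768054256574542 [-1.1   0.78 -0.  ] [ 0.05   0.073 -0.018] [-3.14e+00 -2.00e-03 -3.93e-01] 11.8
blue [254.5 244.5] [276.5 261.5]
lock_center [(array([267.4, 252.6]), 0.69)]
bow [(array([243.1, 235.6]), 0.46)]
lock [(array([267.4, 253.2]), 0.63)]
left->bottom edge [254.5 252.5] [272.5 261.5] [276.5 257.5] [-0.051  0.014  0.   ]
```

View pics/g4.png

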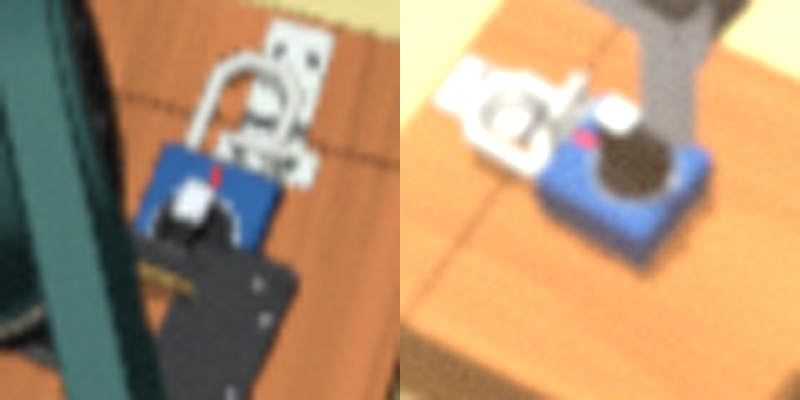

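```bash
python3 - <<'E'
from fit import *
a=snapshot("top");b=snapshot("side")
f=lambda x,y,z:atz(b,(229.5+(x-400)/5.714,219.5+y/5.714),z)[:2]
g=lambda x,y,z:atz(a,(199.5+x/6.667,174.5+y/6.667),z)[:2]
for n,k,pts in(("side",f,((634,165,.104),(585,138,.098),(615,113,.13))),("top",g,((197,233,.104),(217,177,.098),(193,200,.13)))):
    D,M,W=[k(*p) for p in pts];print(n,D,"mark",M-D,np.linalg.norm(M-D),np.arctan2(*(M-D)[::-1]),"white",W-D,np.linalg.norm(W-D),np.arctan2(*(W-D)[::-1]))
# body corners
print("side L,bottom,R lower", f(540,205,.07),f(645,272,.07),"top face corners",g(168,143,.098),g(283,182,.098),"bow outer",g(240,55,.084),f(470,150,.084))
E
```

```text
side [0.54606494 0.14744957] mark [ 0.02588253 -0.01219067] 0.028609748941754595 -0.4401795649035196 white [ 0.00981734 -0.00633452] 0.011683592190631949 -0.5730197174931803
top [0.54880761 0.14394995] mark [ 0.02629426 -0.00736026] 0.02730497271215634 -0.27293353665005365 white [ 0.00979308 -0.00109456] 0.009854060032010581 -0.11130661914946287
side L,bottom,R lower [0.58726382 0.15625752] [0.53301256 0.17759554] top face corners [0.59025911 0.15875126] [0.57312276 0.10733458] bow outer [0.63408438 0.1294352 ] [0.62245615 0.14538462]
```

drive_tool --deltas "0.3 0 0 0 0 0 94; 0.6 0 0 0 0 -0.03 94; 0.66 0 0 0 0 -0.03 94; 0.66 0 0.3 0 0 -0.03 94; 0.66 0 0.6 0 0 -0.03 94"

```text
time: 12.7
tool_pos: [0.5523, 0.144, 0.1696]
ee_rot: [-3.14, -0.002, -0.346]
wrist_force: [0.6, 0.7, -0.1]
width: 0.094
finger_force: 0.0
```

drive_tool --deltas "0 0 0.3 0 0 0 94; 0 0 0.6 0 0 0 94; 0 0 0.8 0 0 0 94; 0 0 0.92 0 0 0 94; 0 0 0.92 0 0 0 94"

```text
time: 13.2
tool_pos: [0.5498, 0.144, 0.0753]
ee_rot: [3.14, 0.004, -0.345]
wrist_force: [0.2, -0.4, -0.1]
width: 0.0939
finger_force: 0.0
```

drive_tool --deltas "0 0 0 0 0 0 50; 0 0 0 0 0 0 50; 0 0 0 0 0 0 50; 0 0 0 0 0 0 50; 0 0 0 0 0 0 50"

```text
time: 13.7
tool_pos: [0.5516, 0.1442, 0.0781]
ee_rot: [-3.141, -0.001, -0.344]
wrist_force: [0.2, -0.3, -0.4]
width: 0.0575
finger_force: 0.0
```

drive_tool --deltas "0 0 0 0 0 0 40; 0 0 0 0 0 0 40; 0 0 0 0 0 0 40"

```text
time: 14.0
tool_pos: [0.5516, 0.1442, 0.078]
ee_rot: [-3.141, -0.001, -0.344]
wrist_force: [-0.9, -0.5, 2.8]
width: 0.0556
finger_force: 30.0
```

drive_tool --deltas "0 0 0 0 0 -0.03 40; 0 0 0 0 0 -0.064 40; 0 0 0 0 0 -0.064 40"

```text
time: 14.3
tool_pos: [0.5516, 0.1442, 0.078]
ee_rot: [-3.141, -0.001, -0.244]
wrist_force: [0.2, -0.2, 3.4]
width: 0.0559
finger_force: 30.0
```

drive_tool --deltas "-0.05 0 0 0 0 0 40; -0.1 0 0 0 0 0 40; -0.15 0 0 0 0 0 40; -0.2 0 0 0 0 0 40; -0.25 0 0 0 0 0 40"

```text
time: 14.8
tool_pos: [0.5272, 0.1503, 0.078]
ee_rot: [-3.141, -0.002, -0.244]
wrist_force: [2.5, -0.7, 5.2]
width: 0.0561
finger_force: 30.0
```

drive_tool --deltas "-0.02 0 0 0 0 0 40; -0.04 0 0 0 0 0 40; -0.06 0 0 0 0 0 40; -0.08 0 0 0 0 0 40; -0.1 0 0 0 0 0 40"

```text
time: 15.3
tool_pos: [0.5181, 0.1525, 0.078]
ee_rot: [-3.141, -0.002, -0.244]
wrist_force: [5.3, -1.5, 5.3]
width: 0.0555
finger_force: 30.0
```

drive_tool --deltas "-0.02 0 0 0 0 0 40; -0.04 0 0 0 0 0 40; -0.06 0 0 0 0 0 40; -0.06 0 0 0 0 0 40"

```text
time: 15.7
tool_pos: [0.512, 0.154, 0.078]
ee_rot: [-3.141, -0.002, -0.244]
wrist_force: [4.6, -1.8, 4.8]
width: 0.0558
finger_force: 30.0
```

drive_tool --deltas "-0.02 0 0 0 0 0 40; -0.04 0 0 0 0 0 40; -0.06 0 0 0 0 0 40; -0.06 0 0 0 0 0 40"

```text
time: 16.1
tool_pos: [0.5062, 0.1555, 0.078]
ee_rot: [-3.141, -0.002, -0.244]
wrist_force: [4.7, -1.6, 5.2]
width: 0.0562
finger_force: 30.0
```

drive_tool --deltas "-0.02 0 0 0 0 0 40; -0.04 0 0 0 0 0 40; -0.04 0 0 0 0 0 40"

```text
time: 16.4
tool_pos: [0.5026, 0.1564, 0.078]
ee_rot: [-3.141, -0.002, -0.244]
wrist_force: [6.1, -2.0, 4.3]
width: 0.0556
finger_force: 30.0
```

```bash
python3 - <<'E'
from fit import *
o=robot.get_obs();print(o["wrist_force"],o["wrist_torque"])
a=snapshot("top");b=snapshot("side")
for c,s in(("top",a),("side",b)):
  for t,z in(("bow",.084),("short_tip",.084),("lock_center",.084),("staple",.07)):
    print(c,t,[(np.round(r["xy"],1),round(r["confidence"],2),atz(s,r["xy"],z)[:2].round(3)) for r in finder.landmark_of(c,t)][:3])
A=cv2.resize(a["img"][175:235,200:260,::-1],(400,400),interpolation=cv2.INTER_CUBIC);B=cv2.resize(b["img"][215:285,230:300,::-1],(400,400),interpolation=cv2.INTER_CUBIC)
cv2.imwrite("pics/g5.png",cv2.convertScaleAbs(np.hstack([A,B]),alpha=1.5))
E
```

```text
[ 6.12528505 -1.96496259  4.25281396] [-0.23274292 -0.7950429   0.00656564]
top bow [(array([231.2, 193. ]), 0.49, array([0.602, 0.141])), (array([168. , 287.2]), 0.48, array([0.323, 0.316])), (array([236.1, 137. ]), 0.36, array([0.778, 0.131]))]
top short_tip [(array([274.9, 142.4]), 0.68, array([0.762, 0.012])), (array([239.8, 142.3]), 0.53, array([0.761, 0.12 ])), (array([188.9, 283.8]), 0.5, array([0.334, 0.256]))]
top lock_center [(array([197.3, 293.9]), 0.75, array([0.305, 0.23 ])), (array([225.6, 220.2]), 0.67, array([0.52 , 0.156])), (array([236. , 146.7]), 0.57, array([0.747, 0.131]))]
top staple [(array([240.8, 197.8]), 0.73, array([0.591, 0.114]))]
side bow [(array([345.6, 350.8]), 0.77, array([0.322, 0.348])), (array([253.1, 244.3]), 0.5, array([0.596, 0.134])), (array([179.8, 247.4]), 0.47, array([0.772, 0.191]))]
side short_tip [(array([345.8, 327.2]), 0.81, array([0.331, 0.294])), (array([191.2, 241.5]), 0.59, array([0.751, 0.167]))]
side lock_center [(array([357.9, 323.3]), 0.86, array([0.306, 0.278])), (array([194.3, 246.7]), 0.66, array([0.737, 0.18 ])), (array([283. , 261.7]), 0.55, array([0.509, 0.164]))]
side staple [(array([258. , 243.6]), 0.94, array([0.588, 0.119]))]
```

View pics/g5.png

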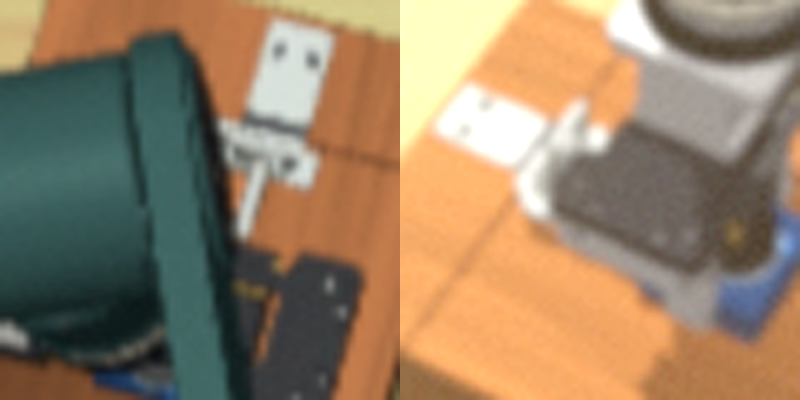

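The picture shows the bow against the staple and the short leg's tip free at (245,237) in the left crop, so the shackle is about fully open. One small tug will confirm the end stop.

drive_tool --deltas "-0.01 0 0 0 0 0 40; -0.02 0 0 0 0 0 40; -0.02 0 0 0 0 0 40"

```text
time: 17.2
tool_pos: [0.5023, 0.1564, 0.078]
ee_rot: [-3.141, -0.006, -0.244]
wrist_force: [10.1, -1.7, 1.7]
width: 0.0553
finger_force: 30.0
```

drive_tool --deltas "0.1 0 0 0 0 0 40; 0.2 0 0 0 0 0 40; 0.3 0 0 0 0 0 40; 0.4 0 0 0 0 0 40; 0.4 0 0 0 0 0 40"

```text
time: 17.7
tool_pos: [0.536, 0.1486, 0.078]
ee_rot: [-3.141, 0.007, -0.243]
wrist_force: [-4.3, 0.6, 10.5]
width: 0.0556
finger_force: 30.0
```

drive_tool --deltas "0.04 0 0 0 0 0 40; 0.08 0 0 0 0 0 40; 0.1 0 0 0 0 0 40; 0.1 0 0 0 0 0 40"

```text
time: 18.1
tool_pos: [0.5439, 0.1466, 0.078]
ee_rot: [-3.141, 0.01, -0.243]
wrist_force: [-7.8, 2.6, 11.9]
width: 0.0557
finger_force: 30.0
```

drive_tool --deltas "0 0 -0.02 0 0 0 40; 0 0 -0.04 0 0 0 40; 0 0 -0.04 0 0 0 40"

```text
time: 18.4
tool_pos: [0.546, 0.1446, 0.0786]
ee_rot: [3.139, 0.006, -0.244]
wrist_force: [-0.7, -0.8, -5.8]
width: 0.0558
finger_force: 30.0
```

```bash
python3 - <<'E'
from fit import *
o=robot.get_obs();print(o["tool_pos"],o["ee_rot"],o["wrist_force"],o["wrist_torque"])
a=snapshot("top");b=snapshot("side")
for c,s in(("top",a),("side",b)):
  for t,z in(("bow",.084),("short_tip",.084),("staple",.07)):
    print(c,t,[(np.round(r["xy"],1),round(r["confidence"],2),atz(s,r["xy"],z)[:2].round(3)) for r in finder.landmark_of(c,t) if .5<atz(s,r["xy"],z)[0]<.7][:3])
A=cv2.resize(a["img"][165:225,205:265,::-1],(400,400),interpolation=cv2.INTER_CUBIC);B=cv2.resize(b["img"][205:275,215:285,::-1],(400,400),interpolation=cv2.INTER_CUBIC)
cv2.imwrite("pics/g6.png",cv2.convertScaleAbs(np.hstack([A,B]),alpha=1.5))
E
```

```text
[0.5459907  0.14459516 0.078639  ] [ 3.13913981  0.00601641 -0.24358604] [-0.70580919 -0.80036841 -5.83735989] [0.00851303 0.23336346 0.00166423]
top bow [(array([239.5, 176.1]), 0.43, array([0.655, 0.118])), (array([141.9, 221.7]), 0.43, array([0.513, 0.403]))]
top short_tip [(array([239.5, 198.5]), 0.62, array([0.586, 0.116]))]
top staple [(array([245.2, 195.3]), 0.76, array([0.599, 0.101]))]
side bow [(array([237.4, 235.1]), 0.58, array([0.644, 0.116]))]
side short_tip []
side staple [(array([254.5, 242.4]), 0.61, array([0.598, 0.117]))]
```

View pics/g6.png

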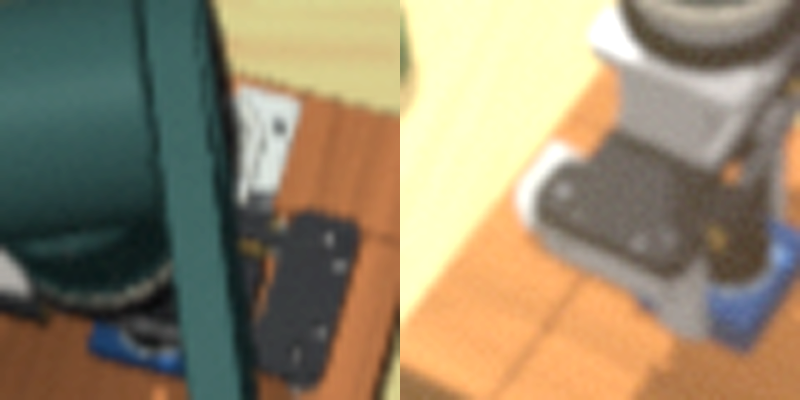

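drive_tool --deltas "0.015 0 0 0 0 0 40; 0.03 0 0 0 0 0 40; 0.03 0 0 0 0 0 40; 0.03 0 0 0 0 0 40"

```text
time: 19.2
tool_pos: [0.5514, 0.1441, 0.0816]
ee_rot: [-3.141, -0.0, -0.244]
wrist_force: [-0.0, -0.3, -5.9]
width: 0.056
finger_force: 30.0
```

```bash
python3 -c "
from h import *
o=robot.get_obs();print(o['tool_pos'],o['ee_rot'],o['wrist_force'],o['wrist_torque'])"
```

```text
[0.55138127 0.14412155 0.08155906] [-3.14146021e+00 -1.01488236e-04 -2.43800340e-01] [-0.03478594 -0.31144978 -5.86578846] [0.00419678 0.17249254 0.0461946 ]
```

drive_tool --deltas "-0.015 0 0 0 0 0 40; -0.015 0 -0.03 0 0 0 40; -0.015 0 -0.06 0 0 0 40; -0.015 0 -0.1 0 0 0 40; -0.015 0 -0.1 0 0 0 40"

```text
time: 19.7
tool_pos: [0.5505, 0.1446, 0.0927]
ee_rot: [-3.141, -0.002, -0.244]
wrist_force: [0.0, 0.1, -5.6]
width: 0.0558
finger_force: 30.0
```

drive_tool --deltas "0 0 -0.1 0 0 0 40; 0 0 -0.2 0 0 0 40; 0 0 -0.35 0 0 0 40; 0 0 -0.5 0 0 0 40; 0 0 -0.5 0 0 0 40"

```text
time: 20.2
tool_pos: [0.5522, 0.1449, 0.146]
ee_rot: [-3.138, -0.007, -0.244]
wrist_force: [0.3, 0.5, -4.7]
width: 0.0558
finger_force: 30.0
```

drive_tool --deltas "0 0 -0.15 0 0 0 40; 0 0 -0.3 0 0 0 40; 0 0 -0.5 0 0 0 40; 0 0 -0.7 0 0 0 40; 0 0 -0.7 0 0 0 40"

```text
time: 20.7
tool_pos: [0.5519, 0.1448, 0.2163]
ee_rot: [-3.138, -0.008, -0.244]
wrist_force: [1.0, -0.1, -4.2]
width: 0.0561
finger_force: 30.0
```

drive_tool --deltas "0.03 0.15 0 0 0 0 40; 0.06 0.35 0.04 0 0 0 40; 0.09 0.55 0.08 0 0 0 40; 0.12 0.76 0.12 0 0 0 40"

```text
time: 21.1
tool_pos: [0.542, 0.0662, 0.1974]
ee_rot: [3.14, 0.003, -0.244]
wrist_force: [-0.2, 0.0, -5.2]
width: 0.0562
finger_force: 30.0
```

drive_tool --deltas "0.03 0.2 0 0 0 0 40; 0.06 0.4 0 0 0 0 40; 0.09 0.6 0 0 0 0 40; 0.12 0.76 0 0 0 0 40"

```text
time: 21.5
tool_pos: [0.535, -0.0109, 0.1976]
ee_rot: [3.14, 0.003, -0.245]
wrist_force: [0.0, 0.5, -4.8]
width: 0.0554
finger_force: 30.0
```

drive_tool --deltas "0.03 0.2 0 0 0 0 40; 0.06 0.4 0 0 0 0 40; 0.09 0.6 0 0 0 0 40; 0.12 0.76 0 0 0 0 40"

```text
time: 21.9
tool_pos: [0.5283, -0.0873, 0.1978]
ee_rot: [3.141, 0.003, -0.245]
wrist_force: [-0.2, -0.3, -6.1]
width: 0.056
finger_force: 30.0
```

drive_tool --deltas "0.03 0.2 0 0 0 0 40; 0.06 0.4 0 0 0 0 40; 0.09 0.6 0 0 0 0 40; 0.12 0.76 0 0 0 0 40; 0.12 0.76 0 0 0 0 40"

```text
time: 22.4
tool_pos: [0.5223, -0.1643, 0.1985]
ee_rot: [3.141, 0.002, -0.247]
wrist_force: [-0.6, -0.0, -4.8]
width: 0.0556
finger_force: 30.0
```

```bash
python3 - <<'E'
from fit import *
o=robot.get_obs();print(o["tool_pos"],o["ee_rot"],o["wrist_force"],o["width"])
a=snapshot("top");b=snapshot("side")
for c,s in(("top",a),("side",b)):
  for t,z in(("bow",.2),("short_tip",.2),("lock_center",.2),("mat_center",.003),("jar",0),("paint",0),("pot",0)):
    print(c,t,[(np.round(r["xy"],1),round(r["confidence"],2),atz(s,r["xy"],z)[:2].round(3)) for r in finder.landmark_of(c,t)][:3])
h=cv2.imread("pics/top0.png").astype(int);m=((h[...,2]-h[...,1]>30)&(h[...,0]-h[...,1]>10)).astype(np.uint8);m[:, :290]=0;m[:,370:]=0;m[:185]=0;m[265:]=0
M=cv2.moments(m,True);u=(M["m10"]/M["m00"],M["m01"]/M["m00"]);print("mat",u,M["m00"],atz(a,u,.003))
cv2.imwrite("pics/end.png",cv2.convertScaleAbs(np.hstack([cv2.resize(a["img"][150:270,260:400,::-1],(400,343)),cv2.resize(b["img"][60:200,200:363,::-1],(400,343))]),alpha=1.5))
E
```

```text
[ 0.52231256 -0.1643132   0.19851483] [ 3.14094080e+00  1.55616585e-03 -2.46793079e-01] [-0.61060413 -0.04289764 -4.83835668] 0.055635880970877565
top bow [(array([171.9, 286. ]), 0.71, array([0.329, 0.274])), (array([331.3, 224.3]), 0.69, array([ 0.494, -0.141])), (array([231.9, 134.9]), 0.46, array([0.741, 0.13 ]))]
top short_tip [(array([239. , 195.1]), 0.72, array([0.571, 0.106])), (array([184. , 280.2]), 0.61, array([0.344, 0.244])), (array([245. , 142.9]), 0.54, array([0.718, 0.094]))]
top lock_center [(array([198.8, 295. ]), 0.85, array([0.307, 0.204])), (array([238.2, 149.7]), 0.71, array([0.699, 0.112])), (array([338.1, 208.8]), 0.65, array([ 0.536, -0.16 ]))]
top mat_center [(array([331. , 223.6]), 0.55, array([ 0.524, -0.167]))]
top jar [(array([273.3, 145.4]), 0.85, array([0.782, 0.018])), (array([341.2, 213.5]), 0.44, array([ 0.557, -0.201]))]
top paint [(array([140.9, 221.3]), 0.49, array([0.526, 0.436]))]
top pot [(array([421.6, 209.5]), 0.62, array([ 0.573, -0.457]))]
side bow [(array([258.3, 238.9]), 0.7, array([0.56 , 0.194])), (array([278.6, 126.6]), 0.66, array([ 0.618, -0.192])), (array([179. , 248.3]), 0.54, array([0.721, 0.265]))]
side short_tip [(array([344.4, 328.9]), 0.5, array([0.336, 0.356])), (array([191. , 244.3]), 0.49, array([0.7  , 0.248]))]
side lock_center [(array([354.2, 321.6]), 0.78, array([0.32 , 0.336])), (array([311.3, 141.1]), 0.64, array([ 0.517, -0.157])), (array([193.5, 252. ]), 0.5, array([0.686, 0.265]))]
side mat_center [(array([308.5, 189.2]), 0.98, array([ 0.516, -0.161])), (array([313.3, 127.4]), 0.41, array([ 0.564, -0.448]))]
side jar [(array([205.4, 215.5]), 0.66, array([0.782, 0.016]))]
side paint [(array([247.5, 377.4]), 0.96, array([0.52 , 0.429]))]
side pot []
mat (329.42095327984896, 223.97923548843795) 2119.0 [ 0.52291836 -0.16233656  0.003     ]
```

drive_tool --deltas "0 0 0 0 0 0 40; 0 0 0 0 0 0 40; 0 0 0 0 0 0 40"

```text
time: 23.5
tool_pos: [0.5231, -0.1621, 0.1994]
ee_rot: [-3.142, 0.0, -0.244]
wrist_force: [0.1, -0.0, -5.8]
width: 0.056
finger_force: 30.0
```

```bash
python3 -c "
from bench import robot
o=robot.get_obs();print(o['tool_pos'],o['wrist_force'],o['width']);print(robot.close_job())"
```

```text
[ 0.5230523  -0.16213622  0.19944303] [ 0.06625484 -0.02933828 -5.75922429] 0.05595884902833947
the job is handed in; nothing more can be done
None
```

I handed the job in at 23.5 s: the padlock is unlocked, out of the staple and held level by its body, with the body's centre about 20 cm above the middle of the pink mat. The last measurements put the shackle fully open, and I never touched the jar, bottle or pot.

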